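Show the fallen standoff to the inspection camera

ROBOT

A 6-joint arm with a two-finger parallel gripper is mounted at the origin on the work surface. World frame = base frame: x ahead of the robot, y to its left, z up, the work surface at z = 0. Lengths are in m, angles in rad, forces in N, time in s.
With the tool pointing down it reaches from about 0.375 to 0.9 m from the base axis. Payload 3.1 kg.
Tool frame: the origin (TCP) lies on the centre line of the jaws, within the pads' length; the fingertips stand robot.finger_overhang ahead of it and the grasp point (between the pads) lies 2 mm behind it (robot.finger_overhang is the distance from the TCP to the fingertips, in m); z points along the fingers, y is the direction in which the jaws open and shut (so a half turn about z gives the same grasp; the last joint's range is limited). The gripper opens to 87 mm and grips with 3 to 60 N. Pads are 19 mm wide; open, the fingers measure 117 mm over their backs; the gripper's body (75 mm by 190 mm) begins 51 mm behind the grasp point.
Start: joints at [-1.506, 0.527, 1.433, -0, 1.181, -0.178], TCP at [0.151, -0.606, 0.24] pointing down, gripper open.
Joint ranges: [-3.08, 3.08], [-0.75, 2.2], [0.22, 2.44], [-1.43, 4.57], [0, 2.65], [-2.85, 2.85]. Speed limits (rad/s): [2.79, 2.79, 3.14, 3.14, 3.14, 3.14].

INTERFACE

Orientations are given as a unit quaternion [x, y, z, w].
In Python, from rig import robot gives the robot as it stands. The module is installed in compiled form; this text tells all that it offers.
- The arm moves only by the tool step_arm, never from a script. Its arguments are lists of equal length, an entry for each row: "slide": the shift along the tool's x, y, z in mm, a list of three; "twist": the turn about the tool's z in degrees. A call has 1 to 20 rows; each row shifts and turns the commanded pose from where the row before left it, along the tool's axes as they then stand; what a row does not reach is not made up. A row lasts 1/12 s, in which the tool goes at most 41.7 mm and 7.16 degrees, less where a joint would pass 70% of its speed; a pose out of reach is approached as far as the arm can. A call is refused whole if a number of a shift passes 41.7 or a number of a turn 7.16, either way. A call with a gripper value outside its range is refused whole. "jaw" is the finger opening in mm, from 0 to 87, set as the call begins (left out, the last holds). The fingers move at their own pace and stop on an object; "force" is the grip in N (left out, the last holds). Time passes only in rows, so rows that do not move let the fingers close. It gives the time, the measured TCP pose, the force and the opening at its end, in the units of the state.
- robot.get_obs(): the state, without advancing time (a new reading comes with each control period).
- robot.camera(name): name is "scene" or "top" or "wrist"; returns a dict with "color" (480x640x3 uint8, blue, green, red), "depth" (480x640 float32, m along the optical axis (not along the pixel's ray), 0 where there is no reading), "camera_matrix" (3x3 intrinsics, pixels), "origin" and "orientation" of the camera in the world. Camera axes: x right, y down, z forward; pixel columns grow to the right and rows downward; lengths in m; the calibration is good to about 2 mm. A picture is of the moment at which its call begins.
- robot.hand_in(): hands the job in, once; it reports no verdict.
The state is a dict: "time": time; "q": joint angles; "joint_velocities": joint speeds; "joint_torque": joint torques, N m; "position": TCP position; "tool_rot": TCP orientation; "ft_force": force on the tool from outside, world axes, zero at the start; "moment": the same for the moment, N m; "grip_width": finger opening in m.
Only numpy, scipy, OpenCV 4.12 (cv2) and the standard library are available. Lean on these libraries where they do the work, as an engineer would, in place of code of your own. Each camera call takes 0.05 s, during which the arm holds its last target.

TASK

One of the three welded standoffs on the free-spinning turntable has fallen over: pick it up off the turntable and hold it up to the inspection camera, so that the blank face of its square plate is square-on to the lens, in the middle of the view and 12 cm in front of the glass, with the plate's edges upright and level. Finish while still holding it there, steady in the gripper and resting on nothing. Do not touch the two standing standoffs or the camera and its stand, and leave the other things on the bench where they are.

Things in the scene. Friction and masses are not known exactly. Their poses are not given: they have to be found in the camera images.
- fallen: the fallen welded steel sign standoff: a 60 x 60 x 4 mm square plate with a round sleeve, 24 mm in diameter and 70 mm long, welded square to its middle (74 mm overall, about 0.28 kg). Origin on the axis half-way along the 74 mm; z runs along the sleeve from the plate to the open end, x and y are parallel to the plate's edges. Centre of mass: on the axis, 10 mm from the origin towards the plate.
- fallen_mid (a point): the centre of the fallen standoff, the place to grip: on the sleeve's axis, 37 mm from the blank face of the plate and 37 mm from the sleeve's open end; axes as fallen. As the standoff lies on one edge of its plate and the rim of the open end, the z axis dips 0.25 rad below level and this point is 21 mm above the disc.
- fallen_face (a point): the centre of the blank outer face of the fallen standoff's plate, 37 mm from its centre along its -z; axes as fallen, so the blank face looks along -z
- upright_a: a standing welded steel sign standoff: a 60 x 60 x 4 mm square plate with a round sleeve, 24 mm in diameter and 70 mm long, welded square to its middle (74 mm overall, about 0.28 kg). It stands on the plate; origin on the axis, half-way up (37 mm above the disc); z up along the sleeve.
- upright_b: the other standing standoff, just like upright_a
- turntable: bench welding turntable: fixed grey pedestal with a steel disc, 320 mm in diameter, that spins freely about the upright axis, nearly without friction; origin on the axis at the bench top. The disc's upper face is 90 mm above the bench; the standoffs are about 90 mm from the axis.
- disc_top (a point): the centre of the disc's upper face, z up
- camera_stand: inspection camera on a bench stand, both fixed: base plate 130 x 110 mm, column 20 mm thick and 359 mm high; origin at the centre of the base's underside. The camera with an 80 mm ring light about its lens is clamped to the column, lens 190 to 250 mm above the bench. The camera looks level, along its own -x.
- lens (a point): the centre of the lens glass, the foremost point of the camera, 77 mm ahead of the stand's origin; x axis along the optical axis pointing back into the camera, so the camera looks level along -x of this frame; z up. The ring light is centred on it and ends 1 mm behind the glass.
- square: engineer's square lying on the bench: dark stock 100 x 18 x 14 mm, blade 22 mm wide and 150 mm long to its +y; origin under the stock's centre
- stud_pot: open metal pot of weld studs standing on the bench, 72 mm in diameter, 110 mm high with the studs; origin under its centre

How it is judged:
On the way:
1. the fallen standoff is lifted clear of the turntable in the gripper (z of fallen_mid in the frame of disc_top above 0.06 m and contact force between the fingers and fallen above 2 N and contact force between fallen and turntable below 0.05 N), for 0.2 s.
At the end, for the whole second after the job is handed in: Fallen standoff held still, touching only the fingers; its blank face looks at the lens, centre 105-135 mm in front of the glass and within 12 mm of the optical axis each way, square-on and edges level/upright within 8 degrees. The others still stand on the turntable (contact force between the fingers and fallen above 2 N and contact force between fallen and turntable below 0.05 N and contact force between fallen and camera_stand below 0.05 N and contact force between fallen and upright_a below 0.05 N and contact force between fallen and upright_b below 0.05 N and contact force between fallen and square below 0.05 N and contact force between fallen and stud_pot below 0.05 N and x of fallen_face in the frame of lens between -0.135 and -0.105 m and y of fallen_face in the frame of lens between -0.012 and 0.012 m and z of fallen_face in the frame of lens between -0.012 and 0.012 m and angle between the z axis of fallen_face and the x axis of lens, either way round below 0.14 rad and x of fallen_mid in the frame of lens below -0.145 m and (angle between the x axis of fallen_face and the z axis of lens, either way round below 0.14 rad or angle between the y axis of fallen_face and the z axis of lens, either way round below 0.14 rad) and linear speed of fallen below 0.02 m/s and angular speed of fallen below 0.15 rad/s and angle between each of upright_a, upright_b's own z axis and vertical below 0.1 rad and distance between each of upright_a, upright_b and disc_top below 0.15 m); the arm keeps its last pose, push and grip.
It fails at once if a standing standoff is touched or tipped (contact force between any of the arm, the fingers, fallen and upright_a above 1 N or angle between any of upright_a, upright_b's own z axis and vertical above 0.2 rad or contact force between any of the arm, the fingers, fallen and upright_b above 1 N).
It fails at once if the camera or its stand is touched (contact force between any of the arm, the fingers, fallen and camera_stand above 1 N).
It fails at once if the standoff is dropped off the turntable (height (world z) of fallen_mid below 0.07 m).
It fails at once if the square or the pot of studs is shifted (distance of any of square, stud_pot from where it was at the start of the episode above 0.02 m).
It also fails if it takes over 32 s, if anything falls off the work surface, if the arm or the gripper's body presses on something with over 40 N, if the wrist force passes 120 N, or if a joint passes its speed limit or range.

## Working session

There is one attempt and no reset: what is moved stays moved. The work goes in short steps, Python scripts to look and compute and a tool call to move; the robot and the scene stay as the last step left them, time stands still between calls to the robot, and variables do not carry over. Pictures are saved under pics/ and viewed, and the job is handed in when it is done.

Besides the shell and the picture viewer there is one more tool, called after "Request:" as a command line: name --pt "numbers of a row" for each row, then --argument value for the rest. step_arm: Moves the arm, as the interface text tells. Its arguments: {"type":"object","properties":{"slide":{"type":"array","items":{"type":"array","items":{"type":"number"}}},"twist":{"type":"array","items":{"type":"number"}},"jaw":{"type":"number"},"force":{"type":"number"}},"required":["slide","twist"]}

```bash
mkdir -p pics; python3 - <<'E'
from rig import robot
import cv2,numpy as np
o=robot.get_obs();print(o, robot.finger_overhang)
for n in ["scene","top","wrist"]:
    c=robot.camera(n);cv2.imwrite(f"pics/{n}0.png",c["color"]);np.savez(f"{n}0.npz",**c)
    print(n,c["camera_matrix"].tolist(),c["origin"],c["orientation"])
E
```

```text
{'time': 0.0, 'q': array([-1.50547697e+00,  5.28463304e-01,  1.43388703e+00, -1.22919585e-05,
        1.18139499e+00, -1.78495972e-01]), 'joint_velocities': array([ 0.00039372,  0.00018429,  0.00070971,  0.00147459, -0.00237201,
        0.00079872]), 'joint_torque': array([ 1.16211584e-03, -4.40039527e+01, -1.76590222e+01,  6.32795342e-02,
        5.82122756e-02, -1.72785717e-04]), 'position': array([ 0.15086136, -0.60580901,  0.23857821]), 'tool_rot': array([ 9.92577600e-01,  1.21608184e-01,  5.52011762e-05, -1.07493282e-03]), 'ft_force': array([-0.03628981, -0.34221773,  0.24484136]), 'moment': array([0.00956318, 0.00874331, 0.01375745]), 'grip_width': 0.08692949964126717} 0.017
scene [[498.8421813814148, 0.0, 322.3948059566749], [0.0, 498.8421813814148, 243.26058229973805], [0.0, 0.0, 1.0]] [ 1.28968475 -0.47454777  0.84112024] [ 0.7850423   0.45575398 -0.21104298 -0.36257104]
top [[556.9336687453156, 0.0, 322.0922322679712], [0.0, 556.9336687453156, 229.0426120123692], [0.0, 0.0, 1.0]] [ 0.48239441 -0.08560134  1.34525762] [ 0.70781532 -0.7048995   0.03147861 -0.03351518]
wrist [[346.3634348022689, 0.0, 316.475365988294], [0.0, 346.3634348022689, 241.0086228101269], [0.0, 0.0, 1.0]] [ 0.21892588 -0.58778207  0.38388172] [ 0.78148008 -0.61045589 -0.08067401  0.10061907]
```

View pics/scene0.png

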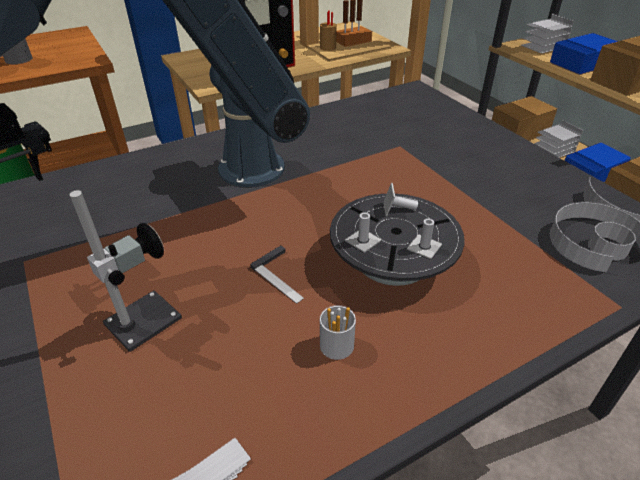

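View pics/top0.png

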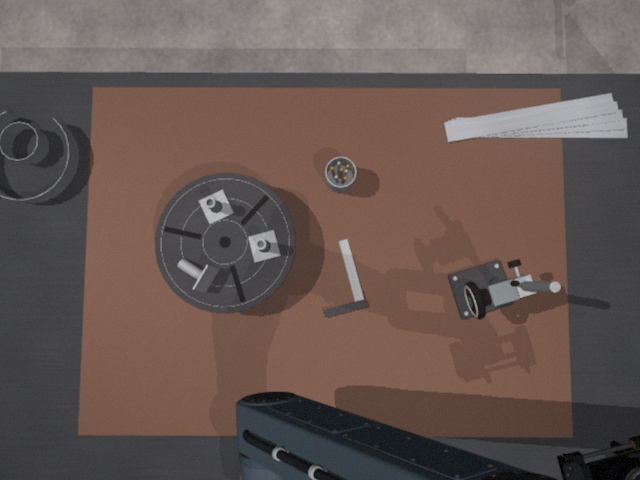

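View pics/wrist0.png

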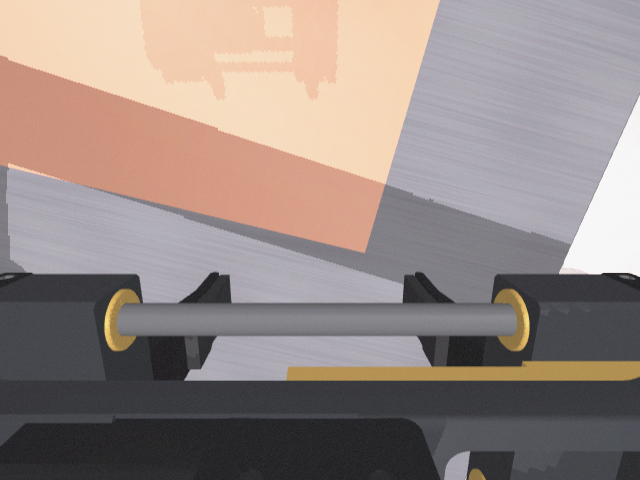

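```bash
cat > h.py <<'E'
import numpy as np,cv2
from scipy.spatial.transform import Rotation as R
def cloud(c):
    K=c["camera_matrix"];d=c["depth"];v,u=np.mgrid[:480,:640]
    p=np.stack([(u-K[0,2])/K[0,0]*d,(v-K[1,2])/K[1,1]*d,d],-1)
    return p@R.from_quat(c["orientation"]).as_matrix().T+c["origin"]
def proj(c,P):
    P=np.atleast_2d(P);q=(P-c["origin"])@R.from_quat(c["orientation"]).as_matrix();K=c["camera_matrix"]
    return np.c_[q[:,0]/q[:,2]*K[0,0]+K[0,2],q[:,1]/q[:,2]*K[1,1]+K[1,2]]
E
python3 - <<'E'
from h import *
c=np.load("top0.npz");P=cloud(c);im=c["color"]
a=cv2.resize(im[165:320,150:305],None,fx=3.6,fy=3.6,interpolation=cv2.INTER_CUBIC);cv2.imwrite("pics/topz.png",a)
s=np.load("scene0.npz");a=cv2.resize(s["color"][170:290,320:480],None,fx=4,fy=4,interpolation=cv2.INTER_CUBIC);cv2.imwrite("pics/scz.png",a)
a=cv2.resize(s["color"][180:360,60:220],None,fx=3,fy=3,interpolation=cv2.INTER_CUBIC);cv2.imwrite("pics/scc.png",a)
a=cv2.resize(im[220:330,430:580],None,fx=4,fy=4,interpolation=cv2.INTER_CUBIC);cv2.imwrite("pics/topc.png",a)
for u,v in [(225,242),(190,270),(205,285),(216,205),(263,246),(360,308),(341,172),(475,300),(555,287)]: print(u,v,P[v,u].round(4))
S=cloud(s)
for u,v in [(397,232),(405,203),(150,240),(365,217),(428,223)]: print('s',u,v,S[v,u].round(4))
E
```

```text
225 242 [0.5677 0.137  0.0928]
190 270 [0.5039 0.2079 0.1199]
205 285 [0.4712 0.1761 0.1105]
216 205 [0.6443 0.1485 0.1472]
263 246 [0.5563 0.0463 0.1373]
360 308 [ 0.4176 -0.1721  0.0135]
341 172 [ 0.7299 -0.1245  0.0862]
475 300 [ 0.4447 -0.3878  0.2252]
555 287 [ 0.4726 -0.4921  0.3607]
s 397 232 [0.5762 0.1363 0.0914]
s 405 203 [0.5171 0.2011 0.1161]
s 150 240 [ 0.4691 -0.3973  0.2108]
s 365 217 [0.555  0.0551 0.153 ]
s 428 223 [0.6454 0.1631 0.1552]
```

View pics/topz.png

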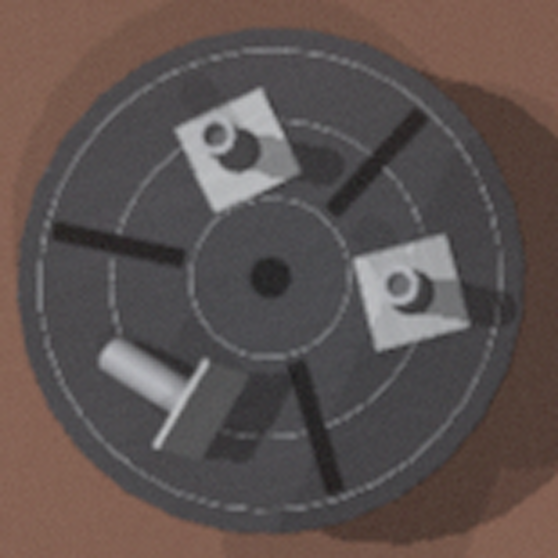

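View pics/scz.png

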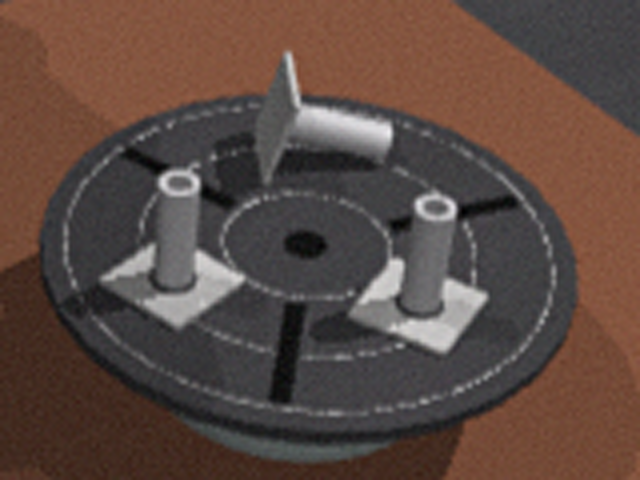

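View pics/scc.png

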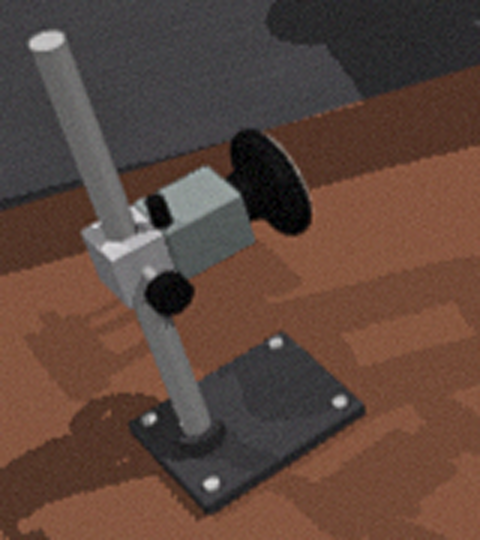

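View pics/topc.png

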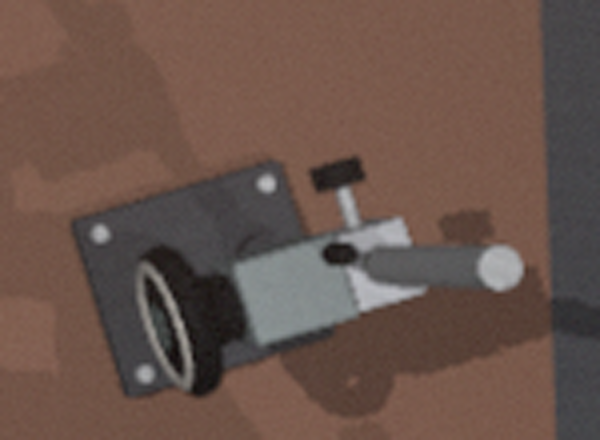

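```bash
cat > fit.py <<'E'
from h import *
from scipy.optimize import least_squares
def sdf(L):
    q=np.abs(L-np.array([0,0,-.035]))-np.array([.03,.03,.002])
    box=np.linalg.norm(np.maximum(q,0),axis=1)+np.minimum(q.max(1),0)
    r=np.hypot(L[:,0],L[:,1])
    q=np.stack([r-.012,np.abs(L[:,2]-.002)-.035],1)
    cyl=np.linalg.norm(np.maximum(q,0),axis=1)+np.minimum(q.max(1),0)
    return np.minimum(box,cyl)
def rot(yaw,pitch,roll=0): # z axis horizontal at yaw, dips pitch
    z=np.array([np.cos(yaw)*np.cos(pitch),np.sin(yaw)*np.cos(pitch),-np.sin(pitch)])
    x=np.cross([0,0,1.],z);x/=np.linalg.norm(x);y=np.cross(z,x)
    return np.stack([x,y,z],1)@R.from_rotvec([0,0,roll]).as_matrix()
def fit(pts,x0):
    f=lambda p:sdf((pts-p[:3])@rot(p[3],p[4],p[5]))
    r=least_squares(f,x0,loss='soft_l1',f_scale=.002)
    return r.x,np.abs(f(r.x))
def fityaw(pts,c,yaw0,pitch0,rad=.07):
    best=None
    p=np.r_[c,yaw0,pitch0,0.]
    for i in range(4):
        q=pts[np.linalg.norm(pts-p[:3],axis=1)<rad]
        p,e=fit(q,p)
    return p,e
E
python3 - <<'E'
from fit import *
T=np.load("top0.npz");S=np.load("scene0.npz")
C={}
for n,c in (("top",T),("scene",S)):
    p=cloud(c).reshape(-1,3);d=p[np.hypot(p[:,0]-.57,p[:,1]-.137)<.15]
    dk=d[(d[:,2]>.08)&(d[:,2]<.1)];print(n,'disc z',np.median(dk[:,2]))
    d=d[(d[:,2]>.097)&(d[:,2]<.2)];C[n]=d
    # disc centre from dark disc edge
    e=p[(np.abs(p[:,2]-.09)<.006)&(np.hypot(p[:,0]-.57,p[:,1]-.137)<.19)]
    print(' disc extents',e[:,0].min(),e[:,0].max(),e[:,1].min(),e[:,1].max())
for n in ["top","scene","both"]:
    d=np.r_[C["top"],C["scene"]] if n=="both" else C[n]
    p,e=fityaw(d,[.505,.205,.111],.5+.52,.25);print(n,p.round(4),np.median(e),len(e))
# uprights tops
for c,n in((T,"top"),(S,"scene")):
    d=C[n]
    for u in [(.645,.155),(.556,.05)]:
        q=d[(np.hypot(d[:,0]-u[0],d[:,1]-u[1])<.03)&(d[:,2]>.115)]
        print(n,u,q.mean(0).round(4),q[:,2].max(),len(q))
np.save("C.npy",np.r_[C["top"],C["scene"]])
# lens
for c,n in((T,"top"),(S,"scene")):
    p=cloud(c).reshape(-1,3);q=p[(np.abs(p[:,0]-.45)<.12)&(p[:,1]<-.28)&(p[:,1]>-.56)]
    b=q[(q[:,2]>.003)&(q[:,2]<.03)];print(n,'base',cv2.minAreaRect((b[:,:2]*1000).astype(np.float32)))
    cu=q[(q[:,2]>.15)];print(len(cu),cu.min(0),cu.max(0))
E
```

```text
top disc z 0.09018776627652003
 disc extents 0.40869683543762986 0.7269627724607021 -0.0209469814657523 0.2963934404449331
scene disc z 0.08966533518328829
 disc extents 0.4097172636482588 0.7311241935202427 -0.021581630697022847 0.296982030953929
top [ 0.5013  0.2015  0.1108  1.0517  0.2621 -0.0288] 0.0008532789368089063 618
scene [0.5024 0.1992 0.1111 1.0671 0.2659 0.0222] 0.0010021844163423405 414
both [0.5019 0.2001 0.1111 1.0772 0.2723 0.0053] 0.0011269026032247201 1032
top (0.645, 0.155) [0.6464 0.1571 0.1505] 0.16823771192902748 149
top (0.556, 0.05) [0.558  0.0473 0.1517] 0.16947642329375756 124
scene (0.645, 0.155) [0.6544 0.1551 0.1448] 0.16558068770814616 236
scene (0.556, 0.05) [0.5658 0.0455 0.1445] 0.16555732482806584 226
top base ((449.9911804199219, -420.0718994140625), (237.7070770263672, 280.23211669921875), 0.2342280000448227)
2105 [ 0.40498249 -0.51589344  0.16148142] [ 0.52613281 -0.37723149  0.36216422]
scene base ((450.03167724609375, -420.9005126953125), (236.8025360107422, 276.656005859375), 0.35839834809303284)
3139 [ 0.41543072 -0.51496282  0.15003456] [ 0.5313015  -0.37729228  0.3598232 ]
```

```bash
python3 - <<'E'
from h import *
from scipy.optimize import least_squares
T=np.load("top0.npz");S=np.load("scene0.npz")
for c,n in((T,"top"),(S,"scene")):
    p=cloud(c);hsv=cv2.cvtColor(c["color"],cv2.COLOR_BGR2HSV)
    m=(p[...,2]>.004)&(p[...,2]<.03)&(hsv[...,1]<70)&(np.abs(p[...,0]-.46)<.12)&(np.abs(p[...,1]+.43)<.1)
    m=cv2.morphologyEx(m.astype(np.uint8),cv2.MORPH_OPEN,np.ones((3,3)))>0
    b=p[m];print(n,'base',len(b),np.median(b[:,2]),cv2.minAreaRect((b[:,:2]*1000).astype(np.float32)))
    # column
    q=p.reshape(-1,3);q=q[(q[:,2]>.3)&(q[:,2]<.355)&(np.abs(q[:,0]-.46)<.12)&(np.abs(q[:,1]+.43)<.12)]
    print(' col',q.mean(0),np.ptp(q,axis=0))
    # ring: dark pts z>.16 & y>-.45
    v=hsv[...,2]
    m=(p[...,2]>.165)&(p[...,2]<.27)&(np.abs(p[...,0]-.45)<.06)&(p[...,1]>-.415)&(p[...,1]<-.36)
    r=p[m];print(' ring',len(r),r.min(0),r.max(0))
    np.save(f"ring_{n}.npy",r)
    yy,xx=np.nonzero(m);print(' px',xx.min(),xx.max(),yy.min(),yy.max())
E
```

```text
top base 1325 0.013721850029821736 ((463.09765625, -459.04144287109375), (108.93605041503906, 131.59683227539062), 16.422969818115234)
 col [ 0.47253046 -0.48545195  0.32878984] [0.01828857 0.00947525 0.05449057]
 ring 590 [ 0.40498249 -0.41490916  0.16548176] [ 0.48042691 -0.37723149  0.23457913]
 px 464 486 282 319
scene base 2204 0.01304183163777678 ((464.809814453125, -459.523681640625), (115.62860870361328, 129.9145965576172), 17.27700424194336)
 col [ 0.4820922  -0.49251458  0.32803795] [0.0139469  0.01934614 0.05465367]
 ring 617 [ 0.41543072 -0.41496674  0.16512482] [ 0.48671623 -0.37729228  0.23225809]
 px 137 163 223 258
```

```bash
python3 - <<'E'
from h import *
from scipy.optimize import least_squares
th=np.radians(16.8);look=np.array([-np.sin(th),np.cos(th),0]);lat=np.array([np.cos(th),np.sin(th),0])
b=np.array([.464,-.4593,0])
for n in("top","scene"):
    c=np.load(n+"0.npz")
    r=np.load(f"ring_{n}.npy")-b
    f=r@look;l=r@lat;z=r[:,2]
    print(n,'fwd pct',np.percentile(f,[1,10,50,90,99]).round(4),'lat',np.percentile(l,[1,50,99]).round(4),'z',np.percentile(z,[1,50,99]).round(4))
    k=f>.05
    pts=np.stack([l[k],z[k]],1).astype(np.float32)
    (cx,cz),R_=cv2.minEnclosingCircle(pts);print('  circ',cx,cz,R_)
    h=cv2.convexHull(pts)[:,0]
    s=least_squares(lambda p:np.hypot(h[:,0]-p[0],h[:,1]-p[1])-.040,[0,.2],loss='soft_l1',f_scale=.001).x;print('  fixedR',s)
    # plane from front pts
    # overlay
    im=c["color"].copy()
    t=np.linspace(0,2*np.pi,120)
    for zc,col in((.2,(0,255,0)),(.195,(0,0,255))):
        P=b+look*.076+np.outer(np.cos(t),lat)*.04+np.outer(np.sin(t),[0,0,1])*.04+[0,0,zc]
        uv=proj(c,P)
        x0,y0=(130,210) if n=="scene" else (450,270)
        if zc==.2: big=cv2.resize(im[y0:y0+60,x0:x0+70],None,fx=8,fy=8)
        cv2.polylines(big,[((uv-[x0,y0]+.5)*8).astype(int)],True,col,1)
    cv2.imwrite(f"pics/ring_{n}.png",big)
E
```

```text
top fwd pct [0.0454 0.0581 0.0712 0.0766 0.0778] lat [-0.0373  0.0018  0.0361] z [0.1663 0.2132 0.2328]
  circ -0.001900173956528306 0.1958276629447937 0.04000971466302872
  fixedR [-0.00219321  0.19686666]
scene fwd pct [0.0429 0.0492 0.06   0.0698 0.0752] lat [-0.0279  0.0171  0.0408] z [0.1673 0.2059 0.2306]
  circ 0.003380649955943227 0.19488510489463806 0.03984919562935829
  fixedR [0.00283767 0.19331825]
```

View pics/ring_top.png

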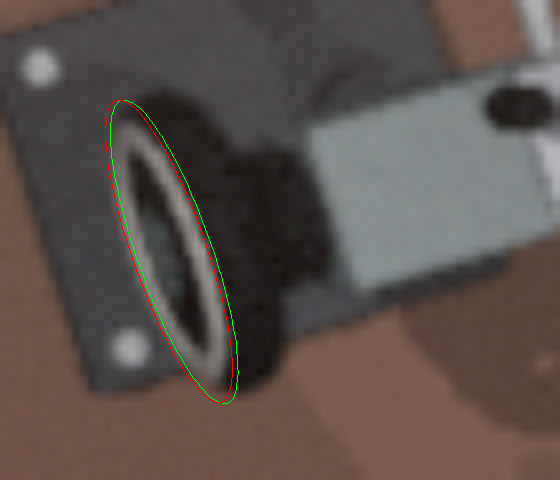

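View pics/ring_scene.png

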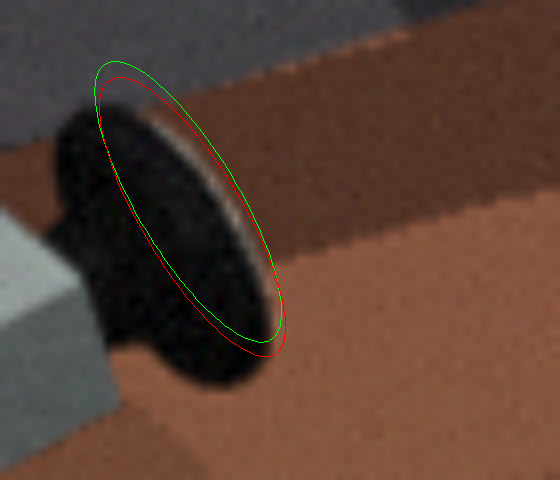

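Request:
step_arm --pt "21.4 -24.3 -12" --pt "21.4 -24.3 -12" --pt "21.4 -24.3 -12" --pt "21.4 -24.3 -12" --pt "21.4 -24.3 -12" --pt "21.4 -24.3 -12" --pt "21.4 -24.3 -12" --pt "21.4 -24.3 -12" --pt "21.4 -24.3 -12" --pt "21.4 -24.3 -12" --pt "21.4 -24.3 -12" --pt "21.4 -24.3 -12" --twist '[0,0,0,0,0,0,0,0,0,0,0,0]' --jaw 60 --force 4

```text
time: 1.15
position: [0.3299, -0.2598, 0.384]
tool_rot: [0.993, 0.121, -0.0, -0.0]
ft_force: [0.8, -0.2, -0.5]
grip_width: 0.06
```

Request:
step_arm --pt "19 -27 8" --pt "19 -27 8" --pt "19 -27 8" --pt "19 -27 8" --pt "19 -27 8" --pt "19 -27 8" --pt "19 -27 8" --pt "19 -27 8" --pt "19 -27 8" --pt "19 -27 8" --pt "19 -27 8" --pt "19 -27 8" --pt "19 -27 8" --pt "0 0 0" --pt "0 0 0" --pt "0 0 0" --pt "0 0 0" --pt "0 0 0" --pt "0 0 0" --pt "0 0 0" --twist '[0,0,0,0,0,0,0,0,0,0,0,0,0,-6.7,-6.7,-6.7,-6.7,-6.7,-6.7,-6.7]'

```text
time: 2.82
position: [0.4844, 0.1388, 0.2793]
tool_rot: [0.861, 0.509, -0.0, -0.0]
ft_force: [-0.5, -0.4, -0.5]
grip_width: 0.0599
```

```bash
python3 - <<'E'
from rig import robot
from fit import *
o=robot.get_obs();print(o["time"],o["position"],o["q"].round(3));Rm=R.from_quat(o["tool_rot"]).as_matrix();print(Rm.round(4).tolist(),np.degrees(np.arctan2(Rm[1,0],Rm[0,0])))
L=[]
for n in ["wrist","top","scene"]:
    c=robot.camera(n);cv2.imwrite(f"pics/{n}1.png",c["color"]);np.savez(f"{n}1.npz",**c)
    d=cloud(c).reshape(-1,3);d=d[(c["depth"].ravel()>0)]
    d=d[(np.hypot(d[:,0]-.502,d[:,1]-.2)<.09)&(d[:,2]>.097)&(d[:,2]<.15)]
    print(n,len(d))
    if len(d)>100:
        p,e=fityaw(d,[.502,.2,.111],1.06,.26);print(p.round(4),np.median(e),len(e));L.append(d)
print(robot.get_obs()["time"])
E
```

```text
2.8167 [0.48438705 0.13877485 0.27929052] [0.057 0.315 1.681 0.    1.146 0.559]
[[0.4816, 0.8764, -0.0007], [0.8764, -0.4816, -0.0], [-0.0004, -0.0006, -1.0]] 61.20743675357515
wrist 3016
[5.0130e-01 2.0040e-01 1.1130e-01 1.0516e+00 2.6950e-01 5.0000e-04] 0.0005427865421319383 3016
top 23
scene 416
[0.502  0.1996 0.111  1.0654 0.2624 0.0051] 0.0009309000287952294 416
2.9667
```

View pics/wrist1.png

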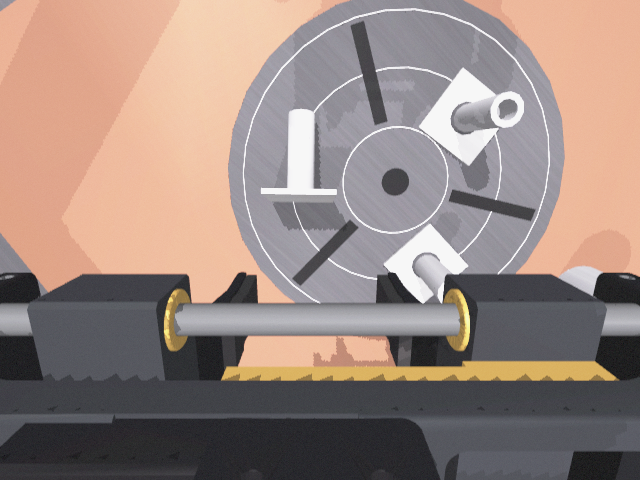

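View pics/scene1.png

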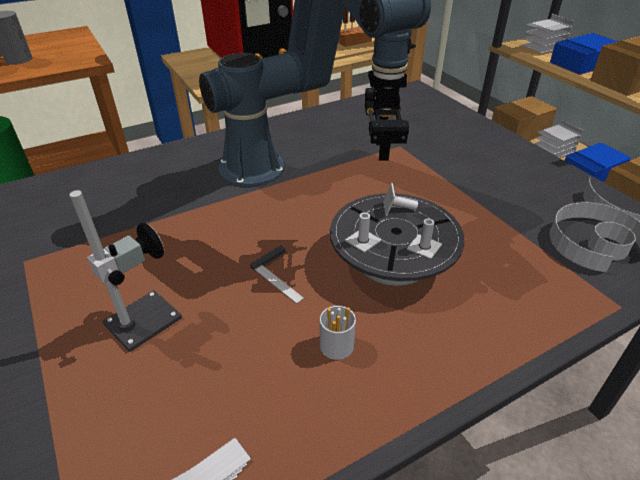

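Request:
step_arm --pt "19.4 -3.6 0" --pt "19.4 -3.6 10" --pt "19.4 -3.6 20" --pt "19.3 -3.6 25" --pt "0 0 25" --pt "0 0 25" --pt "0 0 20" --pt "0 0 15" --pt "0 0 10" --pt "0 0 7" --pt "0 0 5" --pt "0 0 3" --pt "0 0 0" --twist '[0.7,0,0,0,0,0,0,0,0,0,0,0,0]'

```text
time: 4.05
position: [0.5107, 0.2132, 0.1146]
tool_rot: [0.865, 0.501, 0.0, 0.0]
ft_force: [-0.7, 0.3, -0.4]
grip_width: 0.06
```

```bash
python3 - <<'E'
from rig import robot
from fit import *
o=robot.get_obs();print(o["time"],o["position"],o["ft_force"])
for n in ["wrist","scene"]:
    c=robot.camera(n);cv2.imwrite(f"pics/{n}2.png",c["color"] if n=="wrist" else cv2.resize(c["color"][130:290,320:520],None,fx=3.5,fy=3.5));np.savez(f"{n}2.npz",**c)
E
```

```text
4.05 [0.51069768 0.21317861 0.11459041] [-0.72454919  0.29139217 -0.42408225]
```

View pics/wrist2.png

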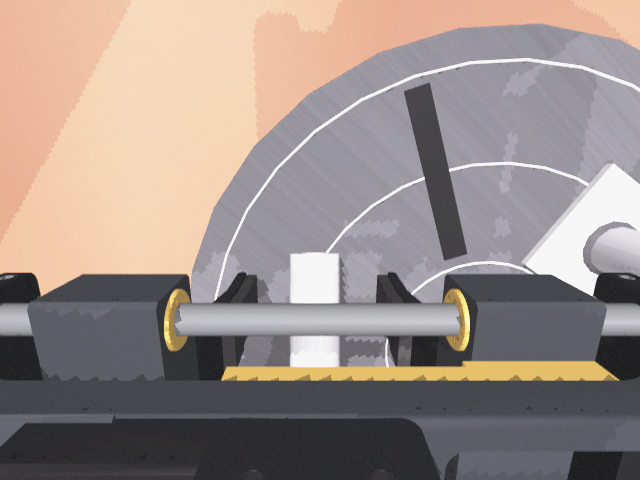

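View pics/scene2.png

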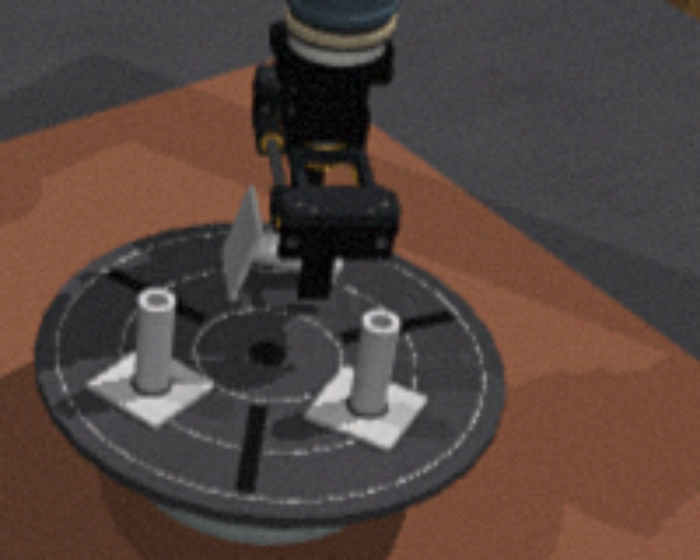

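Request:
step_arm --pt "0 0 1.5" --pt "0 0 0" --pt "0 0 0" --pt "0 0 0" --pt "0 0 0" --pt "0 0 0" --pt "0 0 0" --pt "0 0 0" --pt "0 0 0" --pt "0 0 0" --twist '[0,0,0,0,0,0,0,0,0,0]' --jaw 15 --force 4

```text
time: 4.98
position: [0.5103, 0.2132, 0.1131]
tool_rot: [0.865, 0.501, -0.0, -0.0]
ft_force: [-1.2, -0.1, 0.8]
grip_width: 0.0241
```

Gripped (24 mm). Lift 13 mm slowly, moving 5 mm toward the plate, so the plate pivots on its edge.

Request:
step_arm --pt "-0.3 0 -1" --pt "-0.3 0 -1" --pt "-0.3 0 -1" --pt "-0.4 0 -1" --pt "-0.4 0 -1" --pt "-0.4 0 -1" --pt "-0.4 0 -1" --pt "-0.4 0 -1" --pt "-0.5 0 -1" --pt "-0.5 0 -1" --pt "-0.5 0 -1" --pt "-0.5 0 -1" --pt "-0.5 0 -1" --pt "0 0 0" --pt "0 0 0" --twist '[0,0,0,0,0,0,0,0,0,0,0,0,0,0,0]'

```text
time: 6.23
position: [0.5078, 0.2085, 0.1262]
tool_rot: [0.865, 0.501, 0.0, 0.0]
ft_force: [-1.1, 0.2, -2.0]
grip_width: 0.0241
```

```bash
cat > look.py <<'E'
from rig import robot
from fit import *
import sys
k=sys.argv[1]
o=robot.get_obs();print(o["time"],o["position"],o["ft_force"],o["grip_width"])
t=o["position"];Rm=R.from_quat(o["tool_rot"]).as_matrix();ya=np.arctan2(Rm[1,0],Rm[0,0])
c=robot.camera("scene");np.savez(f"scene{k}.npz",**c)
p=cloud(c);uv=proj(c,t)[0].astype(int);x0=max(0,min(440,uv[0]-100));y0=max(0,min(320,uv[1]-90))
cv2.imwrite(f"pics/scene{k}.png",cv2.resize(c["color"][y0:y0+160,x0:x0+200],None,fx=4,fy=4,interpolation=cv2.INTER_CUBIC)[:600,:800])
# points: bright, low saturation
for n in ("scene","wrist"):
    if n=="wrist": c=robot.camera("wrist");np.savez(f"wrist{k}.npz",**c);cv2.imwrite(f"pics/wrist{k}.png",c["color"])
    d=cloud(c);l=(d-t)@Rm
    hsv=cv2.cvtColor(c["color"],cv2.COLOR_BGR2HSV)
    m=(c["depth"]>0)&(np.abs(l[...,1])<.04)&(l[...,0]>-.09)&(l[...,0]<.06)&(np.abs(l[...,2])<.06)&(hsv[...,2]>95)&(hsv[...,1]<70)
    if t[2]<.16: m&=d[...,2]>.095
    q=d[m];print(n,len(q))
    if len(q)>60:
        c0=t-Rm[:,0]*.012;c0[2]-=.005
        pr,e=fityaw(q,c0,ya,.1,.08);print('  fit',pr.round(4),'med',np.median(e).round(5),len(e),'toolyaw',ya.round(4))
E
python3 look.py 3
```

```text
6.2333 [0.50782757 0.20849407 0.12615355] [-1.09783126  0.17119288 -2.01348404] 0.024126145977145765
scene 137
  fit [5.0130e-01 1.9690e-01 1.1940e-01 1.0742e+00 5.0000e-04 2.5000e-03] med 0.00113 137 toolyaw 1.0501
wrist 4322
  fit [0.5005 0.1971 0.1192 1.0435 0.0205 8.8315] med 0.00036 4321 toolyaw 1.0501
```

View pics/scene3.png

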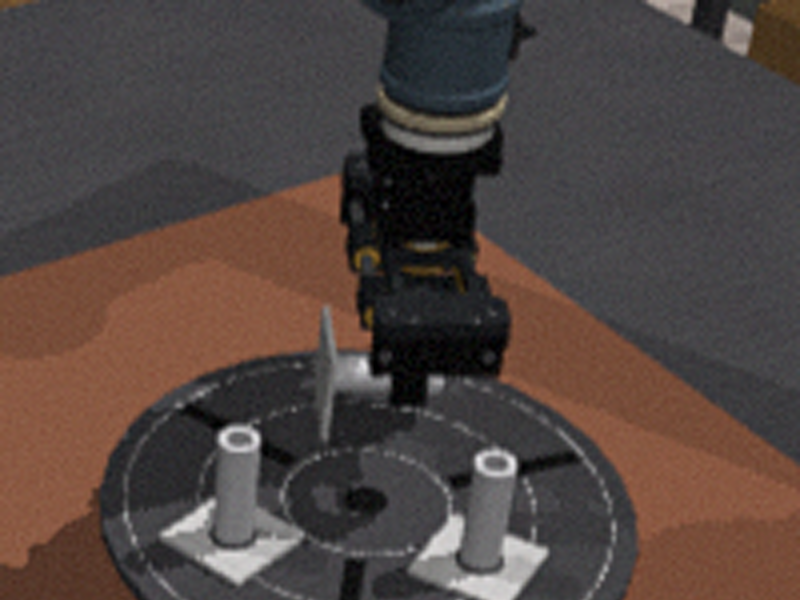

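View pics/wrist3.png

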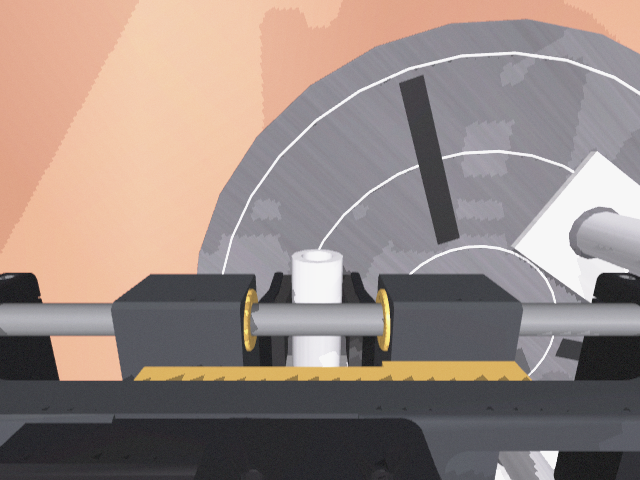

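Request:
step_arm --pt "0 0 0" --pt "0 0 0" --pt "0 0 0" --pt "0 0 0" --pt "0 0 -3" --pt "0 0 -6" --pt "0 0 -10" --pt "0 0 -15" --pt "0 0 -20" --pt "0 0 -20" --pt "0 0 -15" --pt "0 0 -8" --pt "0 0 -3" --pt "0 0 0" --pt "0 0 0" --pt "0 0 0" --twist '[0,0,0,0,0,0,0,0,0,0,0,0,0,0,0,0]' --jaw 15 --force 58

```text
time: 7.67
position: [0.507, 0.2083, 0.225]
tool_rot: [0.865, 0.501, -0.001, -0.0]
ft_force: [-0.7, 0.4, -2.4]
grip_width: 0.0228
```

```bash
python3 look.py 4
```

```text
7.6667 [0.50702564 0.20832675 0.22501741] [-0.72032292  0.35566487 -2.44781275] 0.02278540978816145
scene 199
  fit [0.5006 0.1969 0.2175 1.0578 0.0274 0.0219] med 0.00097 199 toolyaw 1.0501
wrist 4344
  fit [ 0.4997  0.1969  0.218   1.045   0.0171 -0.016 ] med 0.00036 4342 toolyaw 1.0501
```

View pics/scene4.png

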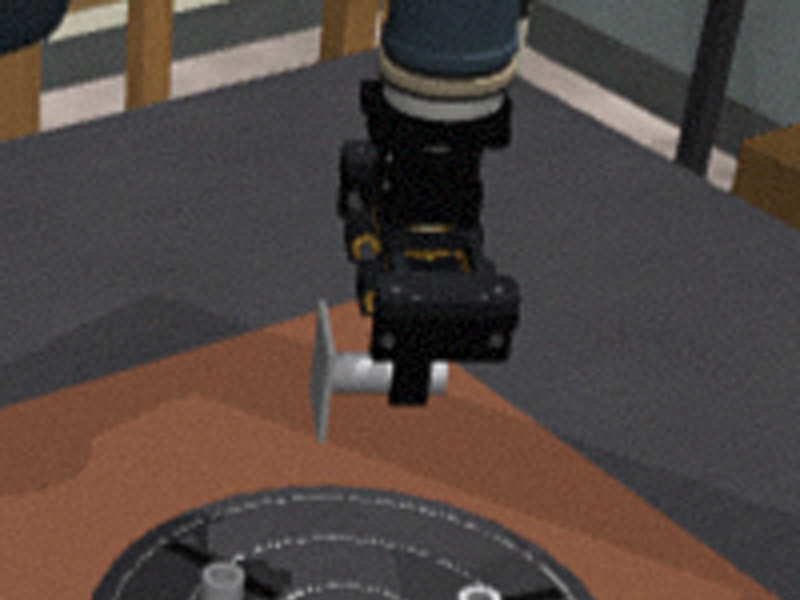

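Request:
step_arm --pt "0 0 0" --pt "0 0 0" --pt "0 0 0" --pt "0 0 0" --pt "0 0 0" --pt "0 0 0" --pt "0 0 0" --pt "0 0 0" --pt "0 0 0" --pt "0 0 0" --pt "0 0 0" --twist '[-2,-4,-5.5,-5.5,-5.5,-5.5,-5.5,-5.5,-4,-2.6,-1]'

```text
time: 8.68
position: [0.5075, 0.2084, 0.2253]
tool_rot: [0.596, 0.803, -0.001, -0.001]
ft_force: [0.2, -0.8, -3.1]
grip_width: 0.0227
```

Request:
step_arm --pt "-5 -3 0" --pt "-12 -7 0" --pt "-20 -12 0" --pt "-25 -16 0" --pt "-25 -16 0" --pt "-25 -16 0" --pt "-25 -16 0" --pt "-25 -16 0" --pt "-25 -16 0" --pt "-25 -16 0" --pt "-25 -16 0" --pt "-25 -16 0" --pt "-20 -12 4" --pt "-15 -9 4" --pt "-12 -8 4" --pt "-10 -6 4" --pt "-6 -4 4" --pt "0 0 0" --twist '[0,0,0,0,0,0,0,0,0,0,0,0,0,0,0,0,0,0]'

```text
time: 10.18
position: [0.4042, -0.1632, 0.2055]
tool_rot: [0.598, 0.802, -0.0, -0.001]
ft_force: [-0.6, 0.7, -3.1]
grip_width: 0.0227
```

```bash
python3 look.py 5; python3 - <<'E'
from rig import robot
import cv2,numpy as np
c=robot.camera("top");cv2.imwrite("pics/top5.png",c["color"]);np.savez("top5.npz",**c)
E
```

```text
10.1833 [ 0.40417231 -0.16319071  0.20552865] [-0.58661843  0.65888968 -3.08747479] 0.022732098294623432
scene 476
  fit [ 0.409  -0.1765  0.198   1.8604  0.0207  0.0169] med 0.00061 476 toolyaw 1.8606
wrist 4211
  fit [ 0.4089 -0.175   0.1987  1.8569  0.0141  0.0774] med 0.00034 4210 toolyaw 1.8606
```

View pics/scene5.png

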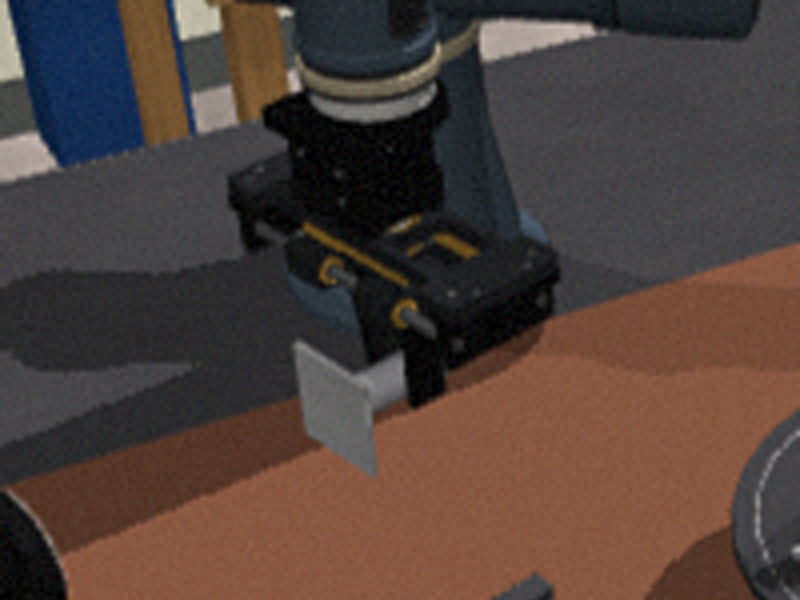

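View pics/top5.png

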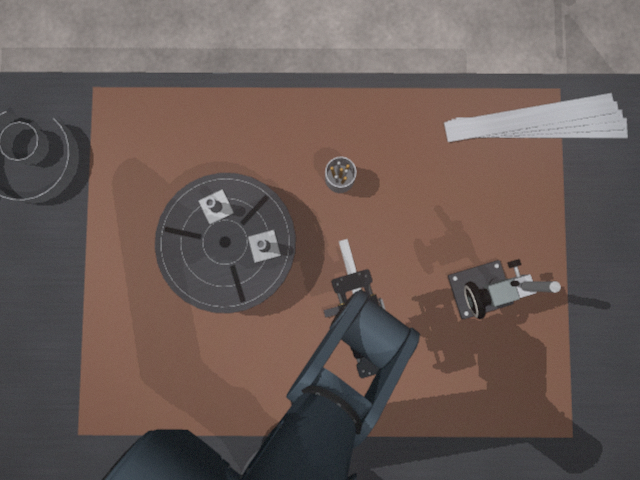

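Request:
step_arm --pt "-4 -2 0" --pt "-8 -4 0" --pt "-10 -6 1" --pt "-10 -6 1" --pt "-9 -5 1" --pt "-7 -4 1" --pt "-4 -2 0" --pt "-1 0 0" --pt "0 0 0" --pt "0 0 0" --pt "0 0 0" --pt "0 0 0" --twist '[0,0,0,0,0,0,0,0,0,0,0,0]'

```text
time: 11.33
position: [0.3928, -0.2204, 0.2021]
tool_rot: [0.596, 0.803, 0.0, -0.0]
ft_force: [-0.1, 0.8, -2.2]
grip_width: 0.0225
```

```bash
python3 look.py 6; python3 - <<'E'
from rig import robot
from h import *
c=robot.camera("top");cv2.imwrite("pics/top6.png",c["color"][130:390,150:600])
s=dict(np.load("scene6.npz"));cv2.imwrite("pics/scene6b.png",cv2.resize(s["color"][100:340,50:370],None,fx=2.4,fy=2.4))
# refit ring with both cameras
th=np.radians(16.8);look=np.array([-np.sin(th),np.cos(th),0])
print("lens est",np.array([.464,-.4593,.194])+.077*look, look)
E
```

```text
11.3333 [ 0.39279967 -0.22041839  0.20206707] [-0.13432798  0.76298855 -2.24863753] 0.022511539847894585
scene 461
  fit [ 0.3975 -0.2335  0.1946  1.8584  0.0171  0.0041] med 0.00066 461 toolyaw 1.8641
wrist 4220
  fit [ 0.3974 -0.2333  0.195   1.8608  0.0145 -0.0495] med 0.00035 4219 toolyaw 1.8641
lens est [ 0.44174455 -0.3855864   0.194     ] [-0.2890318  0.9573195  0.       ]
```

View pics/scene6b.png

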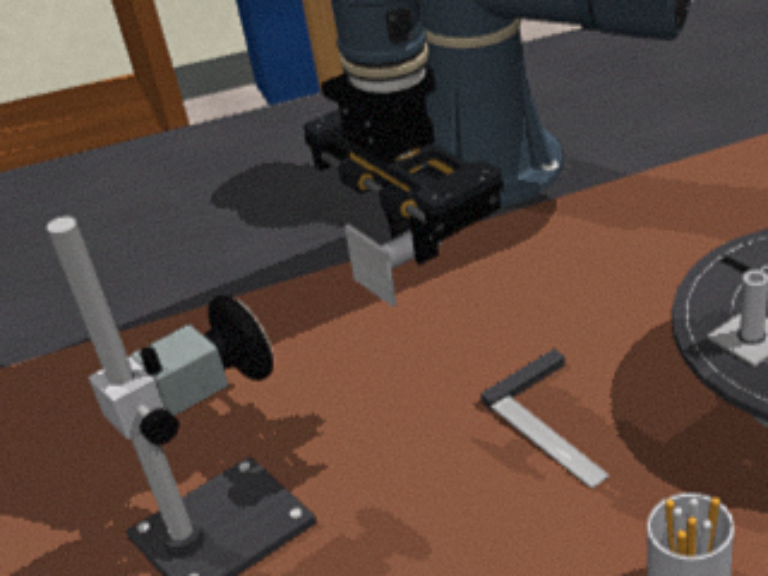

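View pics/top6.png

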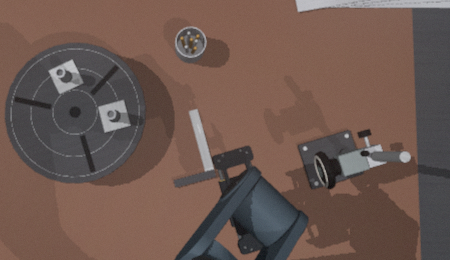

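Request:
step_arm --pt "0 0 0" --pt "0 0 0" --pt "0 0 0" --pt "0 0 0" --pt "0 0 0" --pt "0 0 0" --pt "0 0 0" --pt "0 0 0" --pt "0 0 0" --pt "0 0 0" --pt "0 0 0" --pt "0 0 0" --twist '[0,0,0,0,0,0,0,0,0,0,0,0]'

```text
time: 12.48
position: [0.3928, -0.2209, 0.2021]
tool_rot: [0.596, 0.803, 0.0, 0.0]
ft_force: [-0.6, -0.1, -3.2]
grip_width: 0.0232
```

```bash
python3 look.py 7
```

```text
12.4833 [ 0.39284036 -0.22094123  0.202058  ] [-0.64173166 -0.10398565 -3.2363683 ] 0.02320096516535678
scene 468
  fit [ 0.3976 -0.234   0.1944  1.856   0.0161  0.0198] med 0.00065 468 toolyaw 1.8634
wrist 4223
  fit [ 0.3973 -0.2337  0.195   1.8587  0.0148  0.0215] med 0.00034 4222 toolyaw 1.8634
```

```bash
python3 -c "
from rig import robot
print(robot.hand_in())"
```

```text
the job is handed in; nothing more can be done
None
```

The standoff is held in front of the inspection camera and the job is handed in; `hand_in` reported no verdict. The arm clock stood at about 12.5 s of the 32 s allowed.

**What I did:** I gripped the sleeve lightly (4 N) about 14 mm towards its open end. I then raised that end while the plate pivoted on its lower edge, until the sleeve was level. After that I tightened to 58 N, lifted it, turned it about 46° and carried it to the camera.

**Last checks, from scene and wrist camera fits:**

| Check | Measured | Allowed |
|---|---|---|
| Face to lens glass | about 121 mm | 105–135 mm |
| Offset sideways and in height | about 1 mm each | 12 mm |
| Tilt up or down | about 0.015 rad | 0.14 rad |
| Heading error | about 0.01 rad | 0.14 rad |
| Edge roll | about 0.02 rad | 0.14 rad |

- **Steadiness:** the fitted centre moved by less than 1 mm over the last second of holding.
- **Other objects:** in the last pictures, both standing standoffs, the square, the pot and the camera stand look undisturbed.

**Checks that disagreed:**
- **Lens position:** the two views put the lens height at 193 to 197 mm and its sideways position about 5 mm apart. I used 194 mm and the middle, so the lens-relative figures above carry a few millimetres of uncertainty.
- **Roll:** the wrist camera's roll readings scattered between −0.05 and +0.08 rad during the carry, because it barely sees the plate. The 0.02 rad above is the final reading, which both cameras gave.
- **Grip opening:** it read 22.5 to 23.2 mm under full grip, against the 24 mm sleeve. I took this to be the pads giving.

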